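# Find the press weight with the wobbly knob and take it out of service

## Task

One of the four press weights in the rack has a loose knob: with the rack still locked, rock the knobs side to side to find it. Then swing the catch aside, slide the stop bar fully to the right, and draw only that weight straight out until it stands flat on the front apron, clear of the stops, its loose knob left leaning over to one side as a sign. Leave the other weights home in their bays, the rack unlocked, and everything else on the bench where it is.

Things in the scene. Friction and masses are not known exactly. Their poses are not given: they have to be found in the camera images.
- rack: Plywood rack fixed on the bench. Origin: underside, on the line of stops, midway along the row of four bays; x points to the closed back of the bays (away from the robot at yaw 0), y left along the row, z up. Floor top 14 mm above the bench, x -150 to +140, y -200 to +200 mm, and a wing at the right end (y -200 to -370, x -44 to +56 mm) that carries the catch.
- bays (a point): Middle of the bays, floor height, rack frame x +74 mm. Four bays at rack y +135, +45, -45, -135 mm, open to -x, between five aluminium T-rails (x 14 to 134 mm, webs 18 mm thick, caps 34 mm wide, tops 50 mm above the bench). The caps overlap the weights' edges 2 mm above them: a weight can only slide out along -x. Back wall 36 mm high.
- apron (a point): Middle of the empty apron, floor height, rack frame x -72 mm. It lies in front of the stops (rack x below 0) and ends in an 8 mm high lip, inner face at x -144 mm, against which a weight may come to rest.
- weight_a: One of four look-alike press weights, about 0.7 kg: steel block 110 (x) x 68 (y) x 28 mm, wooden knob upright in its middle. Origin: centre of the underside; axes as the rack's. Starts in a bay at about rack x +72 mm with 2 mm side play; the order changes every time. Exactly one of the four has a loose knob: find it by feel, looks do not tell.
- knob_a (a point): Top centre of weight_a's knob, 95 mm above its underside (109 over the bench). Knob 67 mm high: stem 21 mm, head 34 mm across 45 to 58 mm above the block. If loose it rocks along y about its foot, head moving about 9 mm each way under 1 N, and stays where left. A sound knob is rigid on its block (which may shift 2 to 4 mm in the bay).
- weight_b: One of four look-alike press weights, about 0.7 kg: steel block 110 (x) x 68 (y) x 28 mm, wooden knob upright in its middle. Origin: centre of the underside; axes as the rack's. Starts in a bay at about rack x +72 mm with 2 mm side play; the order changes every time. Exactly one of the four has a loose knob: find it by feel, looks do not tell.
- knob_b (a point): Top centre of weight_b's knob, 95 mm above its underside (109 over the bench). Knob 67 mm high: stem 21 mm, head 34 mm across 45 to 58 mm above the block. If loose it rocks along y about its foot, head moving about 9 mm each way under 1 N, and stays where left. A sound knob is rigid on its block (which may shift 2 to 4 mm in the bay).
- weight_c: One of four look-alike press weights, about 0.7 kg: steel block 110 (x) x 68 (y) x 28 mm, wooden knob upright in its middle. Origin: centre of the underside; axes as the rack's. Starts in a bay at about rack x +72 mm with 2 mm side play; the order changes every time. Exactly one of the four has a loose knob: find it by feel, looks do not tell.
- knob_c (a point): Top centre of weight_c's knob, 95 mm above its underside (109 over the bench). Knob 67 mm high: stem 21 mm, head 34 mm across 45 to 58 mm above the block. If loose it rocks along y about its foot, head moving about 9 mm each way under 1 N, and stays where left. A sound knob is rigid on its block (which may shift 2 to 4 mm in the bay).
- weight_d: One of four look-alike press weights, about 0.7 kg: steel block 110 (x) x 68 (y) x 28 mm, wooden knob upright in its middle. Origin: centre of the underside; axes as the rack's. Starts in a bay at about rack x +72 mm with 2 mm side play; the order changes every time. Exactly one of the four has a loose knob: find it by feel, looks do not tell.
- knob_d (a point): Top centre of weight_d's knob, 95 mm above its underside (109 over the bench). Knob 67 mm high: stem 21 mm, head 34 mm across 45 to 58 mm above the block. If loose it rocks along y about its foot, head moving about 9 mm each way under 1 N, and stays where left. A sound knob is rigid on its block (which may shift 2 to 4 mm in the bay).
- catch (a joint): Catch, rad: flat steel strut 66 mm long on an upright pivot on the rack's wing, light friction. Near 0 it lies along rack y, tip against the stop bar's tab, blocking it. It swings one way only, tip towards the rack's -x (anticlockwise from above), up to 1.6 where it points along -x, and stays where left. It clears the tab from about 60 degrees.
- catch_peg (a point): Top of the upright peg on the catch (14 mm across, 46 mm high, top 72 mm above the bench), 42 mm from the pivot. Pushing the peg from the rack's +x side swings the catch.
- catch_pivot (a point): On the pivot axis of the catch, rack frame x +6, y -330 mm, 34 mm above the bench.
- bar (a joint): Stop bar, m: slides along the rack's -y (to the right) from 0 to its end stop at 0.045, about 2 N of friction, stays where left. At 0 a steel stop (10 x 8 mm, 16 mm high) stands in the middle of each bay's mouth; at 0.045 the stops stand in front of the rails and all bays are free.
- tab (a point): Top centre of the upright tab at the right end of the stop bar: 36 (x) x 14 (y) x 56 mm high, top 71 mm above the bench. Pushed to the right on its left face (about 50 mm of room between it and the end rail) once the catch is clear.
- jar_1: Bystander, to be left alone: amber glass jar, 48 mm across, 62 mm high; origin at its underside, z up.
- jar_2: Bystander, to be left alone: green glass jar, 48 mm across, 62 mm high; origin at its underside, z up.
- can: Bystander, to be left alone: can, 66 mm across, 100 mm high; origin at its underside, z up.
- tyre: Bystander, to be left alone: rubber model tyre lying flat, 90 mm across, 34 mm high; origin at its underside, z up.
- offcut: Bystander, to be left alone: wooden offcut 50 x 130 x 18 mm; origin at its underside, z up.
- driver: Bystander, to be left alone: screwdriver; origin at its underside, z up.
- brush: Bystander, to be left alone: brush; origin at its underside, z up.
Mind the look-alikes: they are no part of the job. What is shaped like the weight_d but blue is not meant. Leave any yellow look-alike of the weight_a alone.

How it is judged:
By the outcome, as a careful person would: the job done as asked, in the order asked, and still so for the second after the job is handed in, with the robot touching nothing.
It also fails if it takes over 72 s, if anything falls off the work surface, if the arm or the gripper's body presses on something with over 40 N, if the wrist force passes 120 N, or if a joint passes its speed limit or range.

## Robot

A 7-joint arm with a two-finger parallel gripper is mounted at the origin on the work surface. World frame = base frame: x ahead of the robot, y to its left, z up, the work surface at z = 0. Lengths are in m, angles in rad, forces in N, time in s.
With the tool pointing down it reaches from about 0.425 to 0.925 m from the base axis. Payload 6.8 kg.
Tool frame: the origin (TCP) lies between the finger pads; the fingertips stand 14 mm ahead of it and the grasp point (between the pads) lies 5 mm behind it; z points along the fingers, y is the direction in which the jaws open and shut (so a half turn about z gives the same grasp; the last joint's range is limited). The gripper opens to 85 mm and grips with 20 to 120 N. Pads are 22 mm wide; open, the fingers measure 114 mm over their backs; the gripper's body (76 mm by 85 mm) begins 54 mm behind the grasp point. The pads swing forward as they close: fully open they stand 13 mm farther back than shut.
Start: joints at [1.187, 0.477, 0.022, 1.555, -0.011, 1.109, -0.083], TCP at [0.184, -0.65, 0.214] pointing down, gripper open.
Joint ranges: [-2.96, 2.96], [-0.34, 2.1], [-1.41, 1.46], [0.24, 2.44], [-1.37, 4.51], [0.17, 1.92], [-2.96, 2.96]. Speed limits (rad/s): [2.39, 2.39, 3.14, 3.14, 3.14, 3.14, 3.14].

## Interface

Orientations are given as a unit quaternion [w, x, y, z].
In Python, from station import bot gives the robot as it stands.
- The arm moves only by the shell command python3 -m crank 'ROWS' [FORCE]. ROWS is JSON, a list of rows, each a list of 3 entries, a list of its own where there are three numbers: the shift along the tool's x, y, z in m, then the turn, a rotation vector about the tool's x, y, z in degrees, then the finger opening in m, from 0 to 0.0854. A call has 1 to 10 rows; each row shifts and turns the commanded pose from where the row before left it, along the tool's axes as they then stand; what a row does not reach is not made up. A row lasts 1/8 s, in which the tool goes at most 62.5 mm and 10.7 degrees, less where a joint would pass 70% of its speed; a pose out of reach is approached as far as the arm can. A call is refused whole if a number of a shift passes 0.0625 or a number of a turn 10.7, either way. A call with a gripper value outside its range is refused whole. The fingers move at their own pace and stop on an object; FORCE is the grip in N (left out, the last holds). Time passes only in rows, so rows that do not move let the fingers close. It gives the time, the measured TCP pose, the force and the opening at its end, in the units of the state.
- bot.get_obs(): the state, without advancing time (a new reading comes with each control period).
- bot.read_camera(name): name is "scene" or "top" or "wrist"; returns (picture, depth): 400x640x3 uint8, red, green, blue; 400x640 float32, m along the optical axis (not along the pixel's ray), 0 where there is no reading.
- bot.calibration(name): a dict with "fx", "fy", "cx", "cy" (pixels), "extrinsics" (4x4, takes a point from camera to world coordinates). Camera axes: x right, y down, z forward; pixel columns grow to the right and rows downward; lengths in m; the calibration is good to about 2 mm. The wrist camera is an equidistant fisheye: a pixel r from the principal point sees the ray r / f radians off the axis. A picture is of the moment at which its call begins: read the wrist's pose just before it. calibration takes no time and is no camera call; for the wrist camera it gives the pose at the moment of the call.
- bot.hand_in(): hands the job in, once; it reports no verdict.
The state is a dict: "t": time; "q": joint angles; "joint_vel": joint speeds; "joint_torque": joint torques, N m; "eef_pos": TCP position; "tool_rot": TCP orientation; "contact_force": force on the tool from outside, world axes, zero at the start; "torque": the same for the moment, N m; "gripper_width": opening from 0.0 (shut) to 1.0 (fully open).
Only numpy, scipy, OpenCV 4.12 (cv2) and the standard library are available. Lean on these libraries where they do the work, as an engineer would, in place of code of your own. Each camera call takes 0.05 s, during which the arm holds its last target.

## Working session

There is one attempt and no reset: what is moved stays moved. The work goes in short steps, Python scripts to look and compute and a shell command to move; the robot and the scene stay as the last step left them, time stands still between calls to the robot, and variables do not carry over. Pictures are saved under pics/ and viewed, and the job is handed in when it is done.

```bash
ls; mkdir -p pics; python3 - <<'E'
from station import bot
import cv2
o=bot.get_obs();print(o)
for n in["scene","top","wrist"]:
    c=bot.calibration(n);im,d=bot.read_camera(n);cv2.imwrite(f"pics/{n}0.png",im[:,:,::-1]);print(n,c)
E
```

```text
pics
{'t': 0.0, 'q': array([ 1.18688031,  0.47778068,  0.02237755,  1.55644022, -0.01148778,
        1.10930438, -0.08309881]), 'joint_vel': array([-0.00084739,  0.00134668, -0.00011024, -0.00091251, -0.00072931,
        0.00083475,  0.00136741]), 'joint_torque': array([-2.19134258e-04, -5.96449256e+01,  1.60820883e+00, -2.81201720e+01,
        1.24727635e-02,  9.39546037e-03,  5.88094122e-05]), 'eef_pos': array([ 0.18361379, -0.64890619,  0.21334425]), 'tool_rot': array([-8.78721480e-04,  9.90505709e-01,  1.37468640e-01, -2.03569015e-04]), 'contact_force': array([-0.20536954, -1.376059  ,  0.33889434]), 'torque': array([-0.04213845,  0.06741358,  0.01219582]), 'gripper_width': 1.000187529733222}
scene {'fx': 394.21677461222106, 'fy': 394.21677461222106, 'cx': 319.82060167625986, 'cy': 196.99703624710946, 'extrinsics': array([[-2.74658557e-01,  7.33150258e-01, -6.22136139e-01,
         1.17922705e+00],
       [ 9.61541173e-01,  2.10171780e-01, -1.76823061e-01,
         2.18509170e-01],
       [ 1.11758685e-03, -6.46775480e-01, -7.62679638e-01,
         8.75925942e-01],
       [ 0.00000000e+00,  0.00000000e+00,  0.00000000e+00,
         1.00000000e+00]])}
top {'fx': 389.37778748140755, 'fy': 389.37778748140755, 'cx': 325.14227307665163, 'cy': 202.11308445217097, 'extrinsics': array([[ 0.02893849, -0.99779635,  0.05970774,  0.44031278],
       [-0.99944489, -0.02986929, -0.01475585,  0.04393749],
       [ 0.01650676, -0.05924758, -0.99810683,  1.39927349],
       [ 0.        ,  0.        ,  0.        ,  1.        ]])}
wrist {'fx': 309.70691628693146, 'fy': 309.70691628693146, 'cx': 323.90421705555923, 'cy': 193.31599631110188, 'extrinsics': array([[ 0.27147089, -0.92143805, -0.2779487 ,  0.2545798 ],
       [-0.96244338, -0.26065637, -0.07590129, -0.62859996],
       [-0.00251076,  0.28811488, -0.95759256,  0.37393093],
       [ 0.        ,  0.        ,  0.        ,  1.        ]])}
```

View pics/scene0.png

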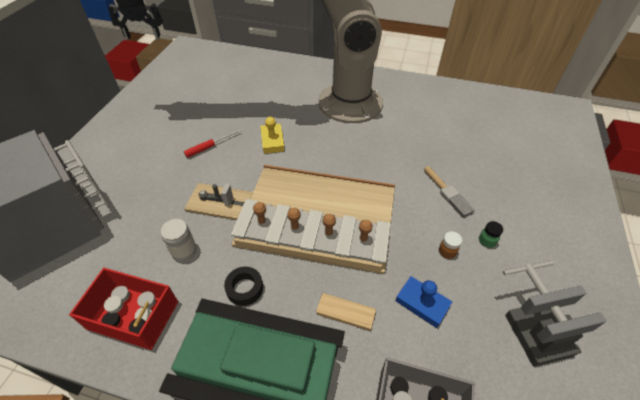

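View pics/top0.png

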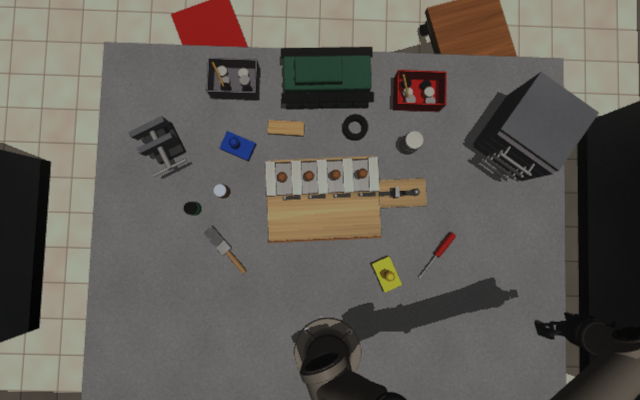

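View pics/wrist0.png

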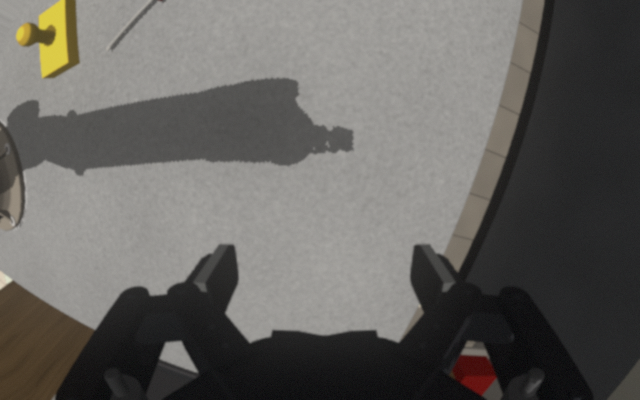

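The top view shows the rack near (323,200) with its bays facing the robot, the catch wing to the right at about (403,193), and four brown knobs at (282..362,176). I'll zoom in.

```bash
cat > h.py <<'E'
import numpy as np,cv2
from station import bot
def ray(c,u,v):
    E=c["extrinsics"];d=E[:3,:3]@np.array([(u-c["cx"])/c["fx"],(v-c["cy"])/c["fy"],1]);return E[:3,3],d
def plane(c,u,v,z):
    o,d=ray(c,u,v);return o+d*(z-o[2])/d[2]
def proj(c,P):
    E=c["extrinsics"];p=E[:3,:3].T@(np.asarray(P,float)-E[:3,3]);return c["fx"]*p[0]/p[2]+c["cx"],c["fy"]*p[1]/p[2]+c["cy"]
E
python3 - <<'E'
import cv2
t=cv2.imread("pics/top0.png");cv2.imwrite("pics/topz.png",cv2.resize(t[145:255,255:440],None,fx=4.3,fy=4.3,interpolation=2))
t=cv2.imread("pics/scene0.png");cv2.imwrite("pics/scz.png",cv2.resize(t[160:280,180:405],None,fx=3.5,fy=3.5,interpolation=2))
E
```

```text
(no output)
```

View pics/topz.png

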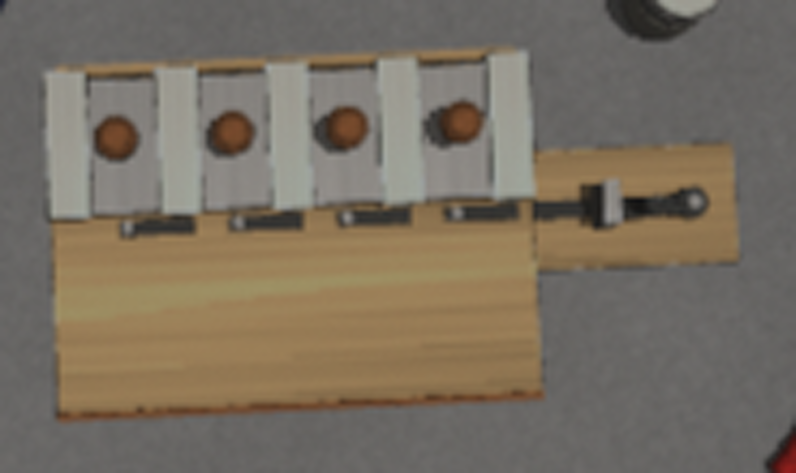

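View pics/scz.png

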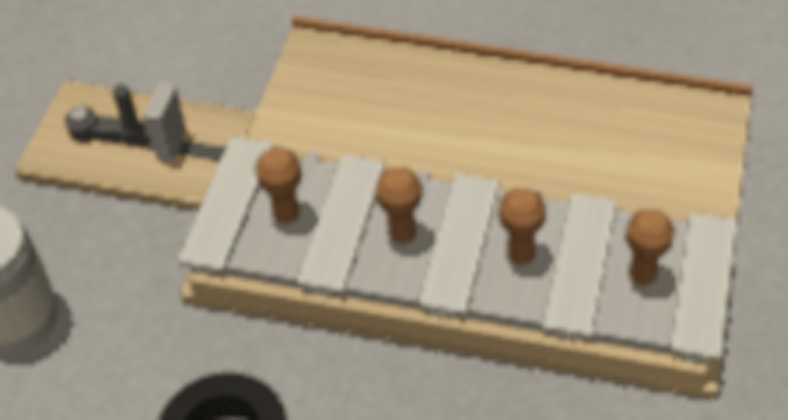

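```bash
cat > fit.py <<'E'
from h import *
c=bot.calibration("top")
pts=[((50,218),(14,197,50)),((535,198),(14,-197,50)),((45,70),(134,197,50)),((527,50),(134,-197,50)),((58,418),(-150,200,18)),((541,398),(-150,-200,18)),((733,143),(56,-370,14)),((739,263),(-44,-370,14))]
W=[];R=[]
for (u,v),r in pts:
    W.append(plane(c,255+u/4.3-.5+.5,145+v/4.3,r[2]/1000)[:2]);R.append(np.array(r[:2])/1000)
W=np.array(W);R=np.array(R);wm,rm=W.mean(0),R.mean(0)
H=(R-rm).T@(W-wm);th=np.arctan2(H[0,1]-H[1,0],H[0,0]+H[1,1])
A=np.array([[np.cos(th),-np.sin(th)],[np.sin(th),np.cos(th)]]);t=wm-A@rm
print(th,np.degrees(th),t);print((W-(R@A.T+t))*1000)
def r2w(x,y):return A@np.array([x,y])/1+t
# knobs
if __name__=="__main__":
    im,_=bot.read_camera("top");cv2.imwrite("pics/t1.png",im[:,:,::-1])
    hsv=cv2.cvtColor(im,cv2.COLOR_RGB2HSV);m=((hsv[...,0]<13)&(hsv[...,1]>120)&(hsv[...,2]>60)).astype(np.uint8)
    n,l,s,ce=cv2.connectedComponentsWithStats(m)
    for i in range(1,n):
        if s[i,4]>15 and 260<ce[i][0]<385 and 150<ce[i][1]<200:
            p=plane(c,*ce[i],.095)[:2];print(ce[i],s[i,4],p,A.T@(p-t))
    for y in(.135,.045,-.045,-.135):print(y,r2w(.072,y))
    for n,p in dict(pivot=(.006,-.33),peg=(.006,-.288)).items():print(n,r2w(*p))
    for u,v in[(605,200),(597,185),(620,185),(620,222)]:
        p=plane(c,255+u/4.3,145+v/4.3,.071)[:2];print("tab",A.T@(p-t))
    o=bot.get_obs();print(o["eef_pos"])
E
python3 fit.py
```

```text
0.07026391213814354 4.025825617593661 [0.53799077 0.03106964]
[[-0.89906921 -1.15161754]
 [-0.47107543  0.43806346]
 [-0.54260969 -0.98709764]
 [ 0.62105326  1.04605079]
 [ 1.15517499 -1.03356328]
 [ 0.68063486  1.64063378]
 [-0.03227585 -0.29728631]
 [-0.51183292  0.34481674]]
[361.73333333 172.9       ] 60 [ 0.62079634 -0.09598796] [ 0.07368103 -0.13255755]
[308.45 175.4 ] 60 [0.60672556 0.08345395] [0.07224289 0.04742945]
[335.26785714 174.21428571] 56 [ 0.61355212 -0.00674793] [ 0.07271988 -0.04302912]
[281.54237288 176.71186441] 59 [0.59948136 0.1737033 ] [0.07135263 0.13796469]
0.135 [0.60033528 0.17079137]
0.045 [0.60665383 0.08101344]
-0.045 [ 0.61297238 -0.00876448]
-0.135 [ 0.61929093 -0.09854241]
pivot [ 0.56714398 -0.29769485]
peg [ 0.56419532 -0.25579848]
tab [ 0.0080135  -0.24907325]
tab [ 0.02027731 -0.24329331]
tab [ 0.01954496 -0.26171341]
tab [-0.01005809 -0.2601542 ]
[ 0.18371154 -0.64913576  0.21368921]
```

The rack fit is good to about 1 mm, with a yaw of 4.03°. I'll align the tool with the rack so that tool x is rack x and tool y is rack −y, then travel to the rightmost knob.

```bash
cat > st.py <<'E'
from h import *
import sys
th=0.07026;T=np.array([.53799,.03107]);A=np.array([[np.cos(th),-np.sin(th)],[np.sin(th),np.cos(th)]])
def st():
    o=bot.get_obs();p=A.T@(o["eef_pos"][:2]-T);w,x,y,z=o["tool_rot"];f=o["contact_force"];fr=A.T@f[:2]
    print("t %.2f rack %s z %.4f yaw-rel %.2f width %.1fmm F(rack) %s"%(o["t"],np.round(p,4),o["eef_pos"][2],np.degrees(2*np.arctan2(y,x)-th),o["gripper_width"]*85.4,np.round([*fr,f[2]],1)))
st()
E
python3 -m crank '[[[0,0,0],[0,0,5.9],0.06],[[0,0,0],[0,0,5.9],0.06],[[0.0395,-0.0434,0],[0,0,0],0.06],[[0.0395,-0.0434,0],[0,0,0],0.06],[[0.0395,-0.0434,0],[0,0,0],0.06],[[0.0395,-0.0434,0],[0,0,0],0.06],[[0.0395,-0.0434,0],[0,0,0],0.06],[[0.0395,-0.0434,0],[0,0,0],0.06],[[0.0395,-0.0434,0],[0,0,0],0.06],[[0.0395,-0.0434,0],[0,0,0],0.06]]' 20; python3 st.py
```

```text
t: 1.45
eef_pos: [0.4757, -0.2795, 0.2144]
tool_rot: [0.0, 0.999, 0.035, 0.0]
contact_force: [0.2, -0.3, 0.3]
gripper_width: 0.698
t 1.45 rack [-0.0839 -0.3055] z 0.2144 yaw-rel -0.04 width 59.6mm F(rack) [ 0.2 -0.3  0.3]
```

```bash
python3 -m crank '[[[0.0393,-0.0431,0.01],[0,0,0],0.06],[[0.0393,-0.0431,0.01],[0,0,0],0.06],[[0.0393,-0.0431,0.01],[0,0,0],0.06],[[0.0393,-0.0431,0.01],[0,0,0],0.06],[[0,0,0.02],[0,0,0],0.06],[[0,0,0],[0,0,0],0.06]]' 20; python3 st.py; python3 - <<'E'
from h import *
im,_=bot.read_camera("wrist");cv2.imwrite("pics/w1.png",im[:,:,::-1])
im,_=bot.read_camera("scene");cv2.imwrite("pics/s1.png",cv2.resize(im[150:290,170:410,::-1],None,fx=3,fy=3))
E
```

```text
t: 2.2
eef_pos: [0.6183, -0.0977, 0.1524]
tool_rot: [-0.0, 0.999, 0.035, -0.002]
contact_force: [-0.9, -0.9, -0.0]
gripper_width: 0.705
t 2.20 rack [ 0.0711 -0.1341] z 0.1524 yaw-rel 0.04 width 60.2mm F(rack) [-1.  -0.8 -0. ]
```

View pics/w1.png

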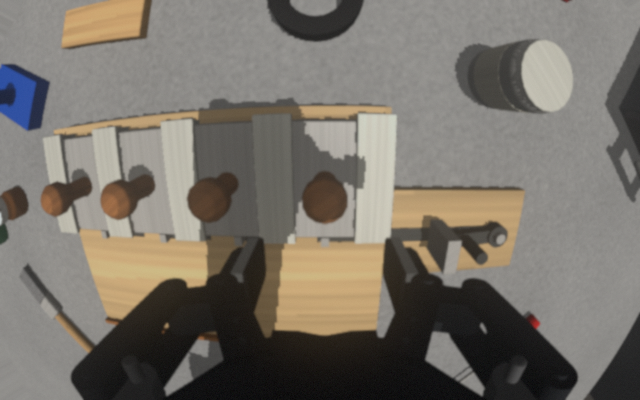

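View pics/s1.png

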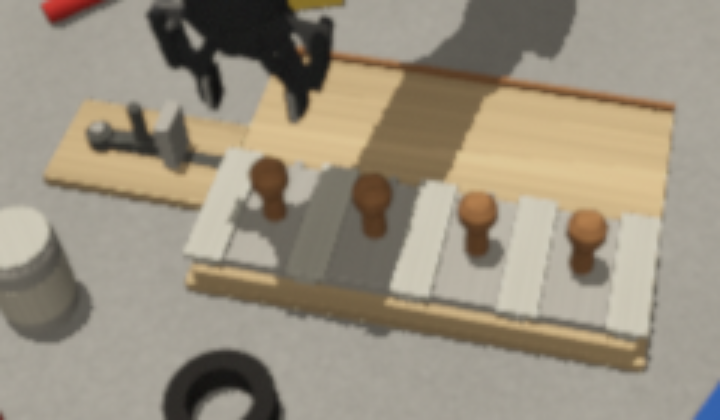

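```bash
python3 - <<'E'
from h import *
c=bot.calibration("scene");e=bot.get_obs()["eef_pos"]
for P in [e,[.6208,-.096,.109],[.6208,-.096,.042]]:
    u,v=proj(c,P);print(u,v,(u-170)*3,(v-150)*3)
E
```

```text
256.82590955996346 192.5643063871153 260.4777286798904 127.69291916134588
260.0091369152052 205.18384450209163 270.0274107456156 165.5515335062749
262.9222058574735 221.22220210252564 278.7666175724205 213.66660630757693
```

```bash
python3 - <<'E'
from h import *
c=bot.calibration("wrist");E=c["extrinsics"];o=bot.get_obs();e=o["eef_pos"]
th=.0703;yv=np.array([np.sin(th),-np.cos(th),0])
def pf(P):
    p=E[:3,:3].T@(np.asarray(P)-E[:3,3]);r=np.arctan2(np.hypot(p[0],p[1]),p[2])*c["fx"];a=np.hypot(p[0],p[1]);return c["cx"]+r*p[0]/a,c["cy"]+r*p[1]/a
for d in(-.03,0,.03):
  for z in(-.014,0,.02):
    print(d,z,np.round(pf(e+d*yv+[0,0,z])),np.round(proj(bot.calibration("scene"),e+d*yv+[0,0,z])))
print(np.round(pf([.6208,-.096,.109])),e,E[:3,3])
E
python3 - <<'E'
import cv2
im=cv2.imread('pics/s1.png');cv2.imwrite('pics/s1z.png',cv2.resize(im[0:240,100:400],None,fx=2.4,fy=2.4))
E
```

```text
-0.03 -0.014 [276. 226.] [269. 198.]
-0.03 0 [273. 236.] [269. 195.]
-0.03 0.02 [267. 252.] [268. 189.]
0 -0.014 [325. 226.] [258. 196.]
0 0 [325. 236.] [257. 193.]
0 0.02 [325. 252.] [256. 187.]
0.03 -0.014 [374. 226.] [246. 194.]
0.03 0 [378. 235.] [245. 191.]
0.03 0.02 [384. 251.] [244. 185.]
[321. 207.] [ 0.61926835 -0.09927171  0.15452149] [ 0.69277288 -0.09351805  0.31499543]
```

View pics/s1z.png

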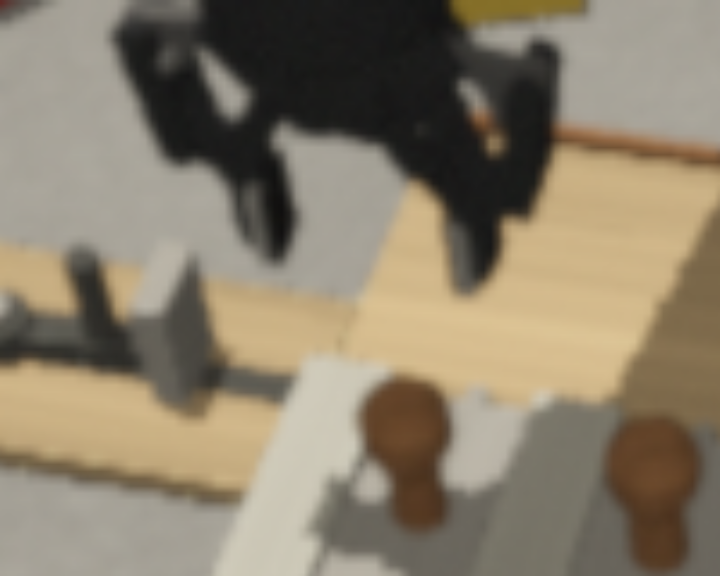

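```bash
python3 -m crank '[[[0,0,0.033],[0,0,0],0.06],[[0,0,0.033],[0,0,0],0.06],[[0,0,0],[0,0,0],0.03],[[0,0,0],[0,0,0],0.03],[[0,0,0],[0,0,0],0.03]]' 20; python3 st.py; python3 - <<'E'
from h import *
im,_=bot.read_camera("scene");cv2.imwrite("pics/s2.png",cv2.resize(im[150:250,200:310,::-1],None,fx=6,fy=6))
im,_=bot.read_camera("wrist");cv2.imwrite("pics/w2.png",im[:,:,::-1])
E
```

```text
t: 2.92
eef_pos: [0.6209, -0.0986, 0.0903]
tool_rot: [0.0, 0.999, 0.035, 0.002]
contact_force: [-0.5, 1.5, -0.6]
gripper_width: 0.351
t 2.92 rack [ 0.0736 -0.1351] z 0.0903 yaw-rel -0.06 width 30.0mm F(rack) [-0.4  1.5 -0.6]
```

View pics/s2.png

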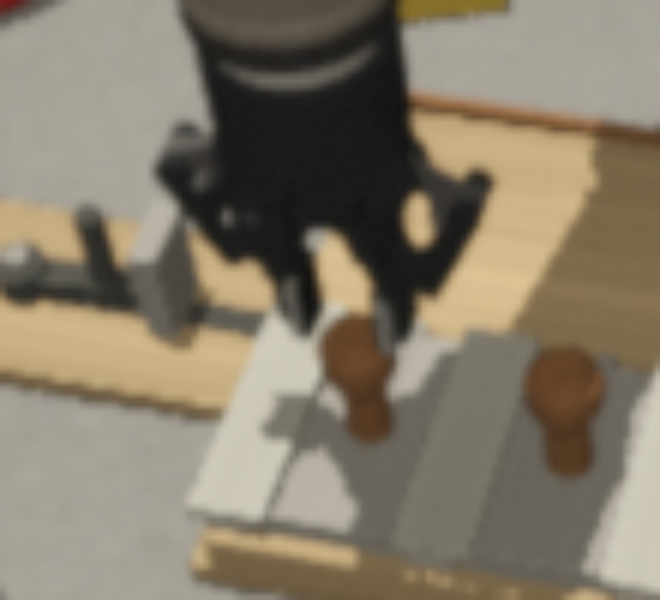

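View pics/w2.png

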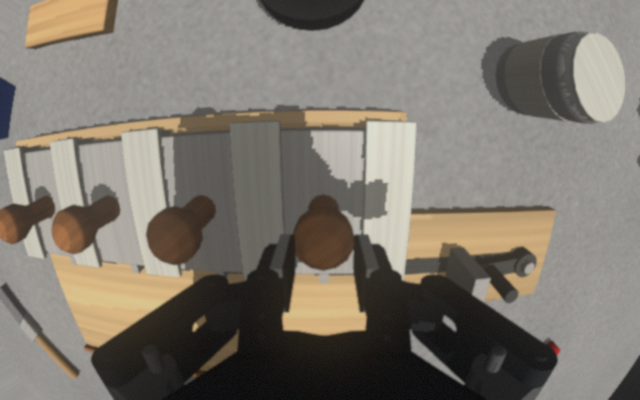

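```bash
python3 st.py; python3 - <<'E'
from h import *
th=0.07026;T=np.array([.53799,.03107]);A=np.array([[np.cos(th),-np.sin(th)],[np.sin(th),np.cos(th)]])
c=bot.calibration("scene");im,d=bot.read_camera("scene");E=c["extrinsics"]
for u,v in[(250,200),(250,202),(251,203),(266,203),(267,205),(267,206),(260,207),(259,210),(262,219)]:
    z=d[v,u];P=E[:3,:3]@(np.array([(u-c["cx"])/c["fx"],(v-c["cy"])/c["fy"],1])*z)+E[:3,3];print(u,v,z,im[v,u],np.round([*(A.T@(P[:2]-T)),P[2]],4))
E
```

```text
t 3.02 rack [ 0.0732 -0.1349] z 0.0897 yaw-rel -0.04 width 30.0mm F(rack) [-0.3 -0.3  0.3]
250 200 0.97157633 [39 38 34] [ 0.0788 -0.1542  0.1299]
250 202 0.9723565 [54 53 48] [ 0.0821 -0.1536  0.1262]
251 203 0.9796457 [27 27 24] [ 0.0791 -0.153   0.1189]
266 203 0.9663344 [34 34 32] [ 0.0793 -0.113   0.1293]
267 205 0.9717882 [49 47 44] [ 0.0793 -0.1113  0.1219]
267 206 0.9745244 [84 80 73] [ 0.0795 -0.1116  0.1181]
260 207 0.9821033 [97 65 39] [ 0.0805 -0.1303  0.1106]
259 210 0.98589635 [106  72  44] [ 0.0844 -0.1326  0.1028]
262 219 1.0214089 [84 56 34] [ 0.0797 -0.1312  0.0599]
```

```bash
cat > rk.py <<'E'
from h import *
th=0.07026;T=np.array([.53799,.03107]);A=np.array([[np.cos(th),-np.sin(th)],[np.sin(th),np.cos(th)]])
def cloud(name):
    c=bot.calibration(name);im,d=bot.read_camera(name);E=c["extrinsics"]
    v,u=np.mgrid[0:400,0:640].astype(float)
    a=(u-c["cx"])/c["fx"];b=(v-c["cy"])/c["fy"]
    if name=="wrist":
        r=np.hypot(a,b)+1e-9;k=np.tan(np.minimum(r,1.5))/r;a=a*k;b=b*k
    P=np.stack([a,b,np.ones_like(a)],-1)*d[...,None]
    P=P@E[:3,:3].T+E[:3,3];R=P.copy();R[...,:2]=(P[...,:2]-T)@A
    R[d<=0]=np.nan
    return im,R
E
python3 - <<'E'
from rk import *
np.set_printoptions(suppress=True,linewidth=200)
im,R=cloud("scene")
for u in(250,251,266,267):
    for v in range(198,212,1):print(u,v,im[v,u],np.round(R[v,u]*1000))
im,R=cloud("wrist")
for v,u in[(237,286),(250,280),(237,365),(250,370),(238,323),(260,360),(270,285),(300,285)]:print(u,v,im[v,u],np.round(R[v,u]*1000))
E
```

```text
250 198 [29 27 25] [  77. -154.  135.]
250 199 [38 37 34] [  79. -153.  135.]
250 200 [43 42 40] [  80. -154.  131.]
250 201 [50 48 45] [  84. -152.  132.]
250 202 [59 58 53] [  81. -154.  125.]
250 203 [67 65 60] [  83. -154.  124.]
250 204 [75 73 67] [  83. -154.  119.]
250 205 [97 94 85] [  83. -155.  115.]
250 206 [158 153 139] [  39. -178.   53.]
250 207 [194 190 174] [  44. -177.   54.]
250 208 [204 200 183] [  45. -177.   51.]
250 209 [205 200 183] [  51. -174.   55.]
250 210 [205 200 183] [  51. -175.   51.]
250 211 [205 201 184] [  55. -173.   52.]
251 198 [17 16 14] [  74. -153.  132.]
251 199 [20 18 17] [  74. -154.  128.]
251 200 [21 21 19] [  75. -153.  126.]
251 201 [25 24 22] [  78. -152.  126.]
251 202 [26 25 23] [  76. -154.  119.]
251 203 [33 32 30] [  81. -152.  121.]
251 204 [43 42 38] [  80. -153.  116.]
251 205 [76 73 66] [  81. -153.  113.]
251 206 [143 139 124] [  39. -175.   53.]
251 207 [187 182 165] [  42. -175.   52.]
251 208 [201 196 179] [  45. -173.   53.]
251 209 [203 199 181] [  46. -173.   50.]
251 210 [205 200 184] [  52. -171.   52.]
251 211 [206 2
[... 761 characters left out ...]
4] [  78. -111.  132.]
267 203 [25 25 24] [  78. -111.  129.]
267 204 [33 33 31] [  80. -111.  126.]
267 205 [46 45 42] [  77. -112.  119.]
267 206 [78 75 68] [  80. -111.  119.]
267 207 [143 137 125] [  25. -136.   42.]
267 208 [175 169 156] [  31. -134.   46.]
267 209 [178 172 159] [  32. -134.   43.]
267 210 [179 173 160] [  36. -133.   43.]
267 211 [182 177 164] [  41. -131.   46.]
286 237 [68 66 64] [  84. -116.  116.]
280 250 [68 65 63] [  84. -115.  129.]
365 237 [75 72 69] [  84. -154.  115.]
370 250 [74 72 69] [  84. -154.  129.]
323 238 [85 61 44] [  81. -133.  110.]
360 260 [47 43 35] [  83. -149.  135.]
285 270 [37 35 30] [  84. -119.  146.]
285 300 [42 37 32] [  69. -118.  145.]
```

Both depth views put the fingertips at z ≈ 115 mm. That is about 25 mm above the reported TCP, not below it, so I'll trust sight. I'll reopen, go lower and check again.

```bash
python3 -m crank '[[[0,0,0],[0,0,0],0.06],[[0,0,0],[0,0,0],0.06],[[0,0,0.01],[0,0,0],0.06],[[0,0,0.01],[0,0,0],0.06],[[0,0,0],[0,0,0],0.06]]' 20; python3 st.py; python3 - <<'E'
from rk import *
im,R=cloud("wrist");cv2.imwrite("pics/w3.png",im[:,:,::-1])
m=(R[...,2]<.2)&(R[...,2]>.07)&(abs(R[...,1]+.133)<.06)&(abs(R[...,0]-.075)<.03)&(im.max(-1)<110)&(abs(im[...,0].astype(int)-im[...,2])<20)
P=R[m];print(len(P))
for s in(-1,1):
    q=P[(P[:,1]+.133)*s>0.018];print(s,np.round(np.percentile(q,[1,5,50,95],axis=0)*1000))
E
```

```text
t: 3.8
eef_pos: [0.6185, -0.098, 0.0668]
tool_rot: [-0.0, 0.999, 0.035, -0.001]
contact_force: [-0.1, 0.4, 0.9]
gripper_width: 0.702
t 3.80 rack [ 0.0713 -0.1344] z 0.0668 yaw-rel -0.02 width 60.0mm F(rack) [-0.1  0.4  0.9]
40692
-1 [[  61. -193.   98.]
 [  65. -191.  112.]
 [  83. -180.  164.]
 [  90. -154.  187.]]
1 [[  62. -115.   97.]
 [  65. -112.  111.]
 [  83.  -86.  163.]
 [  89.  -75.  187.]]
```

View pics/w3.png

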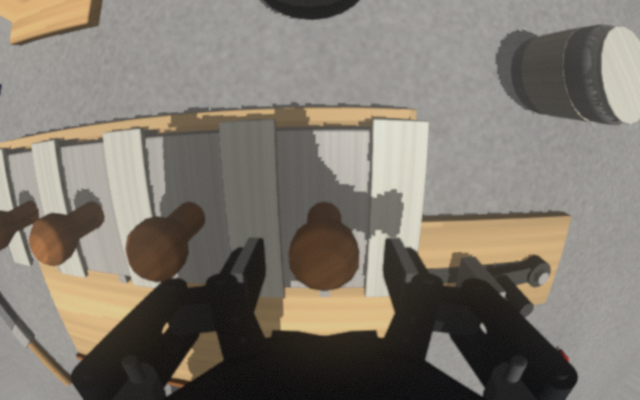

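Fingertips are now at z ≈ 97 mm, on both sides of the head at (323,252). I'll go 12 mm lower, to head height, and close gently.

```bash
python3 -m crank '[[[0,0,0.012],[0,0,0],0.06],[[0,0,0],[0,0,0],0.025],[[0,0,0],[0,0,0],0.025],[[0,0,0],[0,0,0],0.025],[[0,0,0],[0,0,0],0.025]]' 20; python3 st.py
python3 -m crank '[[[0,0.003,0],[0,0,0],0.025],[[0,0.003,0],[0,0,0],0.025],[[0,0,0],[0,0,0],0.025]]'; python3 st.py
```

```text
t: 4.47
eef_pos: [0.6192, -0.098, 0.056]
tool_rot: [-0.0, 0.999, 0.035, -0.0]
contact_force: [-0.7, 1.8, -5.1]
gripper_width: 0.389
t 4.47 rack [ 0.072  -0.1344] z 0.0560 yaw-rel -0.02 width 33.2mm F(rack) [-0.6  1.8 -5.1]
t: 4.85
eef_pos: [0.6195, -0.1004, 0.0563]
tool_rot: [-0.002, 0.999, 0.036, -0.001]
contact_force: [-2.1, 8.8, -0.2]
gripper_width: 0.383
t 4.85 rack [ 0.0721 -0.1369] z 0.0563 yaw-rel 0.09 width 32.7mm F(rack) [-1.5  8.9 -0.2]
```

```bash
python3 -m crank '[[[0,-0.004,0],[0,0,0],0.025],[[0,-0.004,0],[0,0,0],0.025],[[0,-0.004,0],[0,0,0],0.025],[[0,0,0],[0,0,0],0.025]]'; python3 st.py
```

```text
t: 5.35
eef_pos: [0.6191, -0.0954, 0.0564]
tool_rot: [0.002, 0.999, 0.034, 0.0]
contact_force: [0.7, -5.6, -6.6]
gripper_width: 0.386
t 5.35 rack [ 0.0721 -0.1318] z 0.0564 yaw-rel -0.14 width 32.9mm F(rack) [ 0.3 -5.7 -6.6]
```

The rightmost knob is sound: stiff, 6 to 9 N for about ±2.5 mm. Next knob.

```bash
python3 -m crank '[[[0,0.006,0],[0,0,0],0.06],[[0,0,0],[0,0,0],0.06],[[0,0,-0.048],[0,0,0],0.06],[[0,-0.045,0],[0,0,0],0.06],[[0,-0.0455,0],[0,0,0],0.06],[[0,0,0],[0,0,0],0.06],[[0,0,0.048],[0,0,0],0.06],[[0,0,0],[0,0,0],0.025],[[0,0,0],[0,0,0],0.025],[[0,0,0],[0,0,0],0.025]]'; python3 st.py
python3 -m crank '[[[0,0.003,0],[0,0,0],0.025],[[0,0.003,0],[0,0,0],0.025],[[0,0,0],[0,0,0],0.025]]'; python3 st.py
python3 -m crank '[[[0,-0.004,0],[0,0,0],0.025],[[0,-0.004,0],[0,0,0],0.025],[[0,-0.004,0],[0,0,0],0.025],[[0,0,0],[0,0,0],0.025]]'; python3 st.py
```

```text
t: 6.6
eef_pos: [0.6133, -0.0083, 0.0569]
tool_rot: [0.0, 0.999, 0.035, 0.0]
contact_force: [1.1, -0.4, -7.1]
gripper_width: 0.385
t 6.60 rack [ 0.0724 -0.0445] z 0.0569 yaw-rel -0.05 width 32.9mm F(rack) [ 1.1 -0.5 -7.1]
t: 6.98
eef_pos: [0.6135, -0.0108, 0.0568]
tool_rot: [-0.002, 0.999, 0.036, -0.0]
contact_force: [-1.7, 6.7, -4.9]
gripper_width: 0.391
t 6.97 rack [ 0.0724 -0.0471] z 0.0568 yaw-rel 0.09 width 33.4mm F(rack) [-1.3  6.8 -4.9]
t: 7.48
eef_pos: [0.6131, -0.0056, 0.0566]
tool_rot: [0.002, 0.999, 0.034, 0.0]
contact_force: [-0.2, -6.2, -5.4]
gripper_width: 0.387
t 7.47 rack [ 0.0724 -0.0418] z 0.0566 yaw-rel -0.15 width 33.0mm F(rack) [-0.7 -6.1 -5.4]
```

Same stiff behaviour, so this knob is sound too. Third knob.

```bash
python3 -m crank '[[[0,0.006,0],[0,0,0],0.06],[[0,0,0],[0,0,0],0.06],[[0,0,-0.048],[0,0,0],0.06],[[0,-0.045,0],[0,0,0],0.06],[[0,-0.045,0],[0,0,0],0.06],[[0,0,0],[0,0,0],0.06],[[0,0,0.048],[0,0,0],0.06],[[0,0,0],[0,0,0],0.025],[[0,0,0],[0,0,0],0.025],[[0,0,0],[0,0,0],0.025]]'; python3 st.py
python3 -m crank '[[[0,0.003,0],[0,0,0],0.025],[[0,0.003,0],[0,0,0],0.025],[[0,0,0],[0,0,0],0.025]]'; python3 st.py
python3 -m crank '[[[0,-0.004,0],[0,0,0],0.025],[[0,-0.004,0],[0,0,0],0.025],[[0,-0.004,0],[0,0,0],0.025],[[0,0,0],[0,0,0],0.025]]'; python3 st.py
```

```text
t: 8.72
eef_pos: [0.6071, 0.0815, 0.0569]
tool_rot: [0.0, 0.999, 0.035, 0.0]
contact_force: [-0.8, 0.1, -8.0]
gripper_width: 0.383
t 8.72 rack [0.0724 0.0455] z 0.0569 yaw-rel -0.05 width 32.7mm F(rack) [-0.8  0.2 -8. ]
t: 9.1
eef_pos: [0.6071, 0.0789, 0.0569]
tool_rot: [-0.002, 0.999, 0.036, 0.0]
contact_force: [-2.2, 5.4, -5.5]
gripper_width: 0.381
t 9.10 rack [0.0723 0.0428] z 0.0569 yaw-rel 0.08 width 32.6mm F(rack) [-1.8  5.5 -5.5]
t: 9.6
eef_pos: [0.6069, 0.0841, 0.0565]
tool_rot: [0.002, 0.999, 0.034, -0.0]
contact_force: [-0.3, -6.8, -3.8]
gripper_width: 0.386
t 9.60 rack [0.0725 0.048 ] z 0.0565 yaw-rel -0.16 width 32.9mm F(rack) [-0.7 -6.7 -3.8]
```

```bash
python3 -m crank '[[[0,0.006,0],[0,0,0],0.06],[[0,0,0],[0,0,0],0.06],[[0,0,-0.048],[0,0,0],0.06],[[0,-0.045,0],[0,0,0],0.06],[[0,-0.045,0],[0,0,0],0.06],[[0,0,0],[0,0,0],0.06],[[0,0,0.048],[0,0,0],0.06],[[0,0,0],[0,0,0],0.025],[[0,0,0],[0,0,0],0.025],[[0,0,0],[0,0,0],0.025]]'; python3 st.py
python3 -m crank '[[[0,0.003,0],[0,0,0],0.025],[[0,0.003,0],[0,0,0],0.025],[[0,0,0],[0,0,0],0.025]]'; python3 st.py
python3 -m crank '[[[0,-0.004,0],[0,0,0],0.025],[[0,-0.004,0],[0,0,0],0.025],[[0,-0.004,0],[0,0,0],0.025],[[0,0,0],[0,0,0],0.025]]'; python3 st.py
```

```text
t: 10.85
eef_pos: [0.6009, 0.1714, 0.057]
tool_rot: [-0.0, 0.999, 0.035, 0.0]
contact_force: [-0.0, -0.4, -7.3]
gripper_width: 0.391
t 10.85 rack [0.0726 0.1355] z 0.0570 yaw-rel -0.05 width 33.4mm F(rack) [-0.1 -0.4 -7.3]
t: 11.22
eef_pos: [0.601, 0.1681, 0.0568]
tool_rot: [-0.002, 0.999, 0.036, 0.0]
contact_force: [-0.8, 5.2, -7.1]
gripper_width: 0.384
t 11.22 rack [0.0725 0.1322] z 0.0568 yaw-rel 0.05 width 32.8mm F(rack) [-0.4  5.2 -7.1]
t: 11.72
eef_pos: [0.6008, 0.1744, 0.0567]
tool_rot: [0.002, 0.999, 0.034, -0.0]
contact_force: [-1.1, -5.7, 0.2]
gripper_width: 0.383
t 11.72 rack [0.0727 0.1386] z 0.0567 yaw-rel -0.14 width 32.7mm F(rack) [-1.5 -5.7  0.2]
```

The 4th knob is slightly softer, but gripping the head with flat pads may itself resist rocking. I'll repeat with one open finger pushing only.

```bash
python3 -m crank '[[[0,0.006,0],[0,0,0],0.05],[[0,0,0],[0,0,0],0.05],[[0,0.007,0],[0,0,0],0.05],[[0,0.005,0],[0,0,0],0.05],[[0,0.004,0],[0,0,0],0.05],[[0,0,0],[0,0,0],0.05]]'; python3 st.py
python3 -m crank '[[[0,-0.016,0],[0,0,0],0.05],[[0,-0.007,0],[0,0,0],0.05],[[0,-0.005,0],[0,0,0],0.05],[[0,-0.004,0],[0,0,0],0.05],[[0,0,0],[0,0,0],0.05]]'; python3 st.py
```

```text
t: 12.48
eef_pos: [0.6021, 0.1569, 0.0567]
tool_rot: [-0.001, 0.999, 0.035, 0.0]
contact_force: [0.3, 4.1, 0.4]
gripper_width: 0.583
t 12.47 rack [0.0727 0.121 ] z 0.0567 yaw-rel 0.01 width 49.8mm F(rack) [0.6 4.1 0.4]
t: 13.1
eef_pos: [0.5995, 0.1879, 0.0562]
tool_rot: [-0.0, 0.999, 0.035, -0.0]
contact_force: [-0.7, 0.6, 0.0]
gripper_width: 0.582
t 13.10 rack [0.0724 0.1522] z 0.0562 yaw-rel -0.01 width 49.7mm F(rack) [-0.7  0.6  0. ]
```

```bash
python3 - <<'E'
from h import *
im,_=bot.read_camera("wrist");cv2.imwrite("pics/w4.png",im[:,:,::-1])
im,_=bot.read_camera("scene");cv2.imwrite("pics/s4.png",cv2.resize(im[160:280,230:410,::-1],None,fx=4,fy=4))
E
```

```text
(no output)
```

View pics/w4.png

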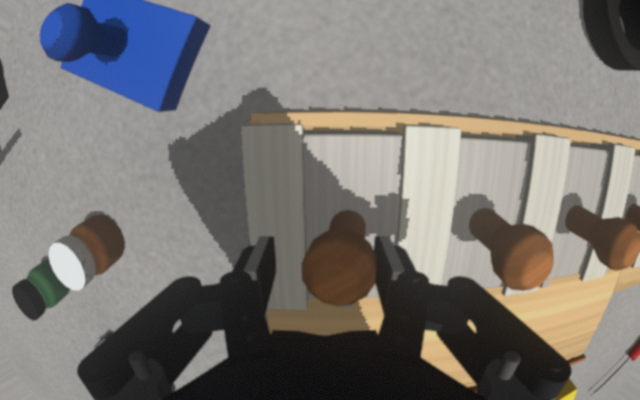

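View pics/s4.png

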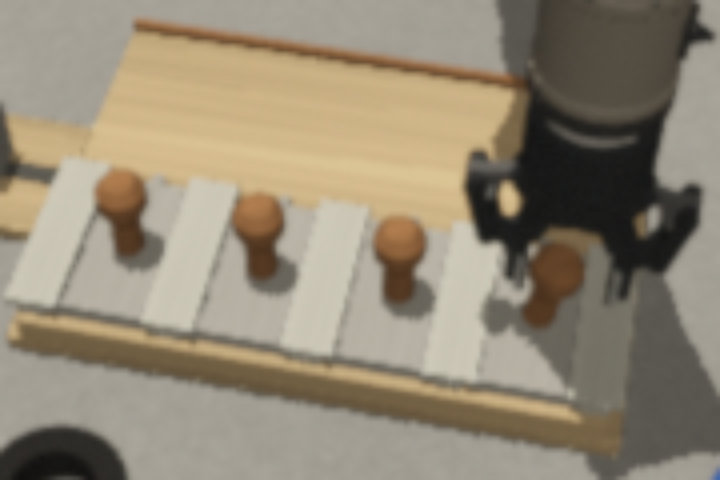

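The picture shows the leftmost knob (rack y +135) leaning, head (340,272) against foot (347,225), and the other three upright. So the leftmost weight is the loose one. Now the catch.

```bash
python3 -m crank '[[[0,-0.003,0],[0,0,0],0.06],[[0,0,-0.055],[0,0,0],0.06],[[-0.0055,0.0553,0],[0,0,0],0.0],[[-0.0055,0.0553,0],[0,0,0],0.0],[[-0.0055,0.0553,0],[0,0,0],0.0],[[-0.0055,0.0553,0],[0,0,0],0.0],[[-0.0055,0.0553,0],[0,0,0],0.0],[[-0.0055,0.0553,0],[0,0,0],0],[[-0.0055,0.0553,0],[0,0,0],0],[[-0.0055,0.0553,0],[0,0,0],0]]'; python3 -m crank '[[[0,0,0.01],[0,0,0],0],[[0,0,0.0],[0,0,0],0]]'; python3 st.py; python3 - <<'E'
from rk import *
im,R=cloud("wrist");cv2.imwrite("pics/w5.png",im[:,:,::-1])
im,R=cloud("scene");cv2.imwrite("pics/s5.png",cv2.resize(im[150:250,170:300,::-1],None,fx=6,fy=6))
np.savez("r5.npz",im=im,R=R)
E
```

```text
t: 14.45
eef_pos: [0.5863, -0.2555, 0.1115]
tool_rot: [-0.0, 0.999, 0.035, 0.0]
contact_force: [0.3, 0.3, -0.4]
gripper_width: 0.004
t: 14.7
eef_pos: [0.5857, -0.2531, 0.1003]
tool_rot: [-0.001, 0.999, 0.035, -0.001]
contact_force: [0.8, 0.3, -0.4]
gripper_width: 0.001
t 14.70 rack [ 0.0276 -0.2868] z 0.1003 yaw-rel -0.04 width 0.1mm F(rack) [ 0.9  0.2 -0.4]
```

View pics/w5.png

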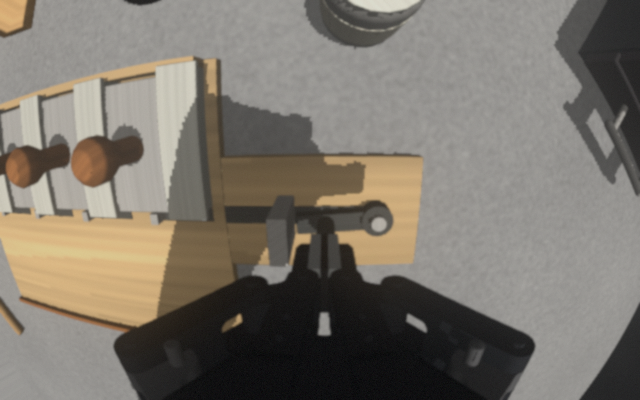

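View pics/s5.png

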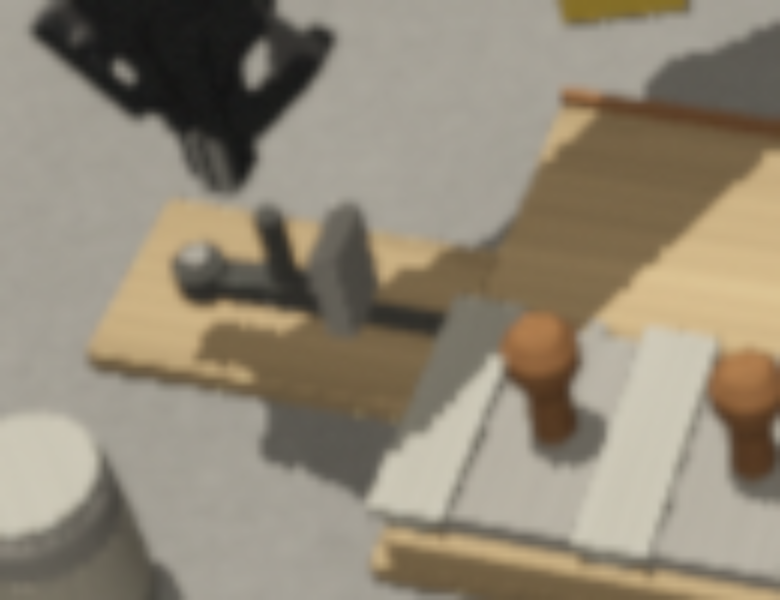

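```bash
python3 - <<'E'
import numpy as np
np.set_printoptions(suppress=True)
d=np.load("r5.npz");im,R=d["im"],d["R"]
for u,v in[(205,175),(205,178),(206,180),(207,181),(210,180),(215,185),(214,186),(215,190),(216,194),(225,188),(228,185),(228,190),(226,200),(203,192),(203,195)]:print(u,v,im[v,u],np.round(R[v,u]*1000))
E
```

```text
205 175 [88 85 79] [  39. -284.  150.]
205 178 [75 73 67] [  41. -286.  140.]
206 180 [82 80 73] [  39. -286.  131.]
207 181 [96 94 86] [  38. -284.  126.]
210 180 [83 80 74] [  32. -279.  125.]
215 185 [96 93 85] [   7. -285.   77.]
214 186 [88 86 78] [   9. -288.   74.]
215 190 [45 43 39] [  12. -287.   61.]
216 194 [46 46 41] [   9. -290.   40.]
225 188 [105 101  92] [   7. -258.   72.]
228 185 [105 102  93] [  -3. -253.   73.]
228 190 [75 72 66] [   7. -250.   65.]
226 200 [98 95 86] [  23. -255.   39.]
203 192 [174 169 157] [   8. -329.   39.]
203 195 [86 84 76] [  15. -327.   34.]
```

Shut, the fingertips are 24 mm above the reported TCP. The peg (rack 6,−288) and the tab are where expected. Descending beside the peg on its +x side.

```bash
python3 -m crank '[[[0.004,0,0.03],[0,0,0],0],[[0,0,0.024],[0,0,0],0],[[0,0,0.024],[0,0,0],0],[[0,0,0],[0,0,0],0]]'; python3 st.py; python3 - <<'E'
from rk import *
im,R=cloud("scene");cv2.imwrite("pics/s6.png",cv2.resize(im[150:250,170:300,::-1],None,fx=6,fy=6))
E
```

```text
t: 15.3
eef_pos: [0.5895, -0.2512, 0.022]
tool_rot: [-0.001, 0.999, 0.036, -0.001]
contact_force: [-0.7, -0.3, 0.6]
gripper_width: 0.001
t 15.30 rack [ 0.0316 -0.2852] z 0.0220 yaw-rel 0.12 width 0.1mm F(rack) [-0.7 -0.3  0.6]
```

View pics/s6.png

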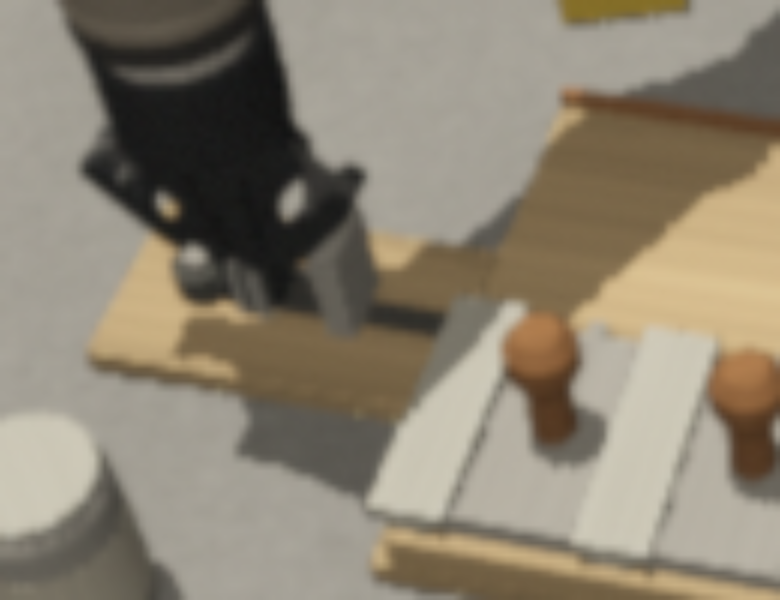

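```bash
python3 -m crank '[[[-0.008,0,0],[0,0,0],0],[[-0.0086,0.002,0],[0,0,0],0],[[-0.009,0.005,0],[0,0,0],0],[[-0.009,0.006,0],[0,0,0],0],[[-0.009,0.009,0],[0,0,0],0],[[0,0,0],[0,0,0],0]]'; python3 st.py; python3 - <<'E'
from rk import *
im,R=cloud("scene");cv2.imwrite("pics/s7.png",cv2.resize(im[150:250,170:300,::-1],None,fx=6,fy=6))
im,R=cloud("top");cv2.imwrite("pics/t7.png",cv2.resize(im[150:240,350:440,::-1],None,fx=6,fy=6))
E
```

```text
t: 16.1
eef_pos: [0.5476, -0.2807, 0.0235]
tool_rot: [0.001, 0.999, 0.034, -0.0]
contact_force: [0.5, -0.8, 0.9]
gripper_width: -0.002
t 16.10 rack [-0.0123 -0.3117] z 0.0235 yaw-rel -0.18 width -0.1mm F(rack) [ 0.5 -0.8  0.9]
```

View pics/s7.png

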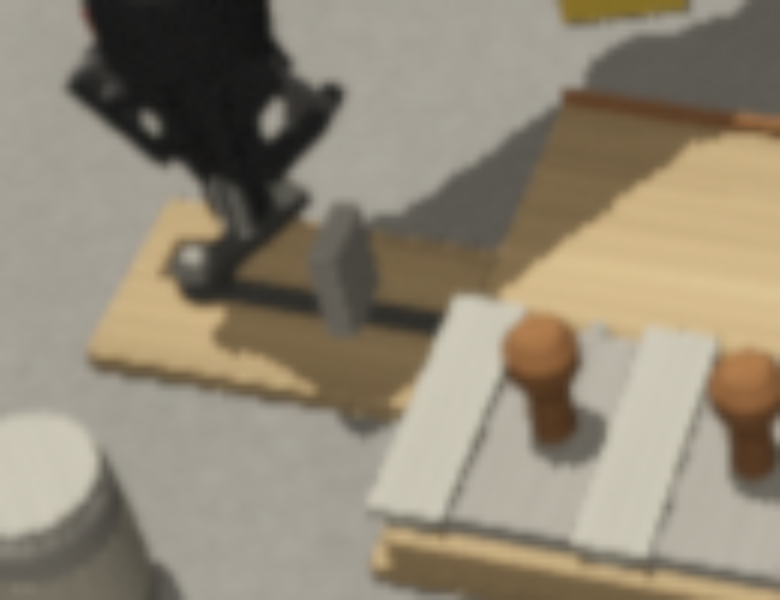

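View pics/t7.png

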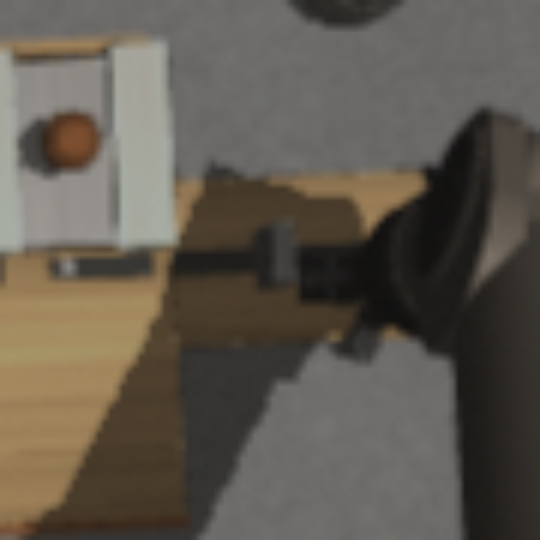

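```bash
python3 -m crank '[[[0.006,-0.015,0],[0,0,0],0],[[0,-0.016,0],[0,0,0],0],[[-0.026,0,0],[0,0,0],0],[[0,0.008,0],[0,0,0],0],[[-0.002,0.008,0],[0,0,0],0],[[-0.002,0.008,0],[0,0,0],0],[[0,0,0],[0,0,0],0]]'; python3 st.py; python3 - <<'E'
from rk import *
im,R=cloud("scene");cv2.imwrite("pics/s8.png",cv2.resize(im[150:250,170:300,::-1],None,fx=6,fy=6))
E
```

```text
t: 17.08
eef_pos: [0.5242, -0.2741, 0.0232]
tool_rot: [0.0, 0.999, 0.034, 0.0]
contact_force: [-0.0, 1.0, 0.1]
gripper_width: -0.001
t 17.07 rack [-0.0352 -0.3035] z 0.0232 yaw-rel -0.09 width -0.1mm F(rack) [0.1 1.  0.1]
```

View pics/s8.png

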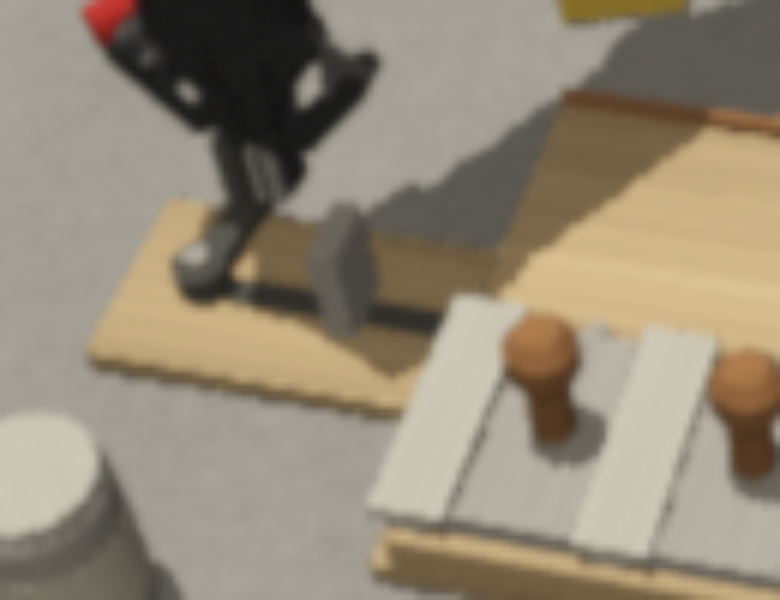

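```bash
python3 -m crank '[[[0,0.004,0],[0,0,0],0],[[0,0.004,0],[0,0,0],0],[[0,0,0],[0,0,0],0]]'; python3 st.py;  python3 -m crank '[[[0,-0.003,0],[0,0,0],0],[[0,0,-0.045],[0,0,0],0],[[0.02,-0.043,0],[0,0,0],0],[[0.022,-0.044,0],[0,0,0],0],[[0,0,0],[0,0,0],0]]'; python3 st.py; python3 - <<'E'
from rk import *
im,R=cloud("wrist");cv2.imwrite("pics/w9.png",im[:,:,::-1])
im,R=cloud("scene");cv2.imwrite("pics/s9.png",cv2.resize(im[150:250,170:300,::-1],None,fx=6,fy=6))
E
```

```text
t: 17.5
eef_pos: [0.5245, -0.281, 0.0232]
tool_rot: [-0.0, 0.999, 0.035, -0.0]
contact_force: [-1.3, 1.3, 0.4]
gripper_width: -0.004
t 17.50 rack [-0.0354 -0.3103] z 0.0232 yaw-rel -0.03 width -0.3mm F(rack) [-1.2  1.3  0.4]
t: 18.12
eef_pos: [0.5627, -0.1829, 0.0689]
tool_rot: [-0.001, 0.999, 0.039, 0.001]
contact_force: [-0.3, -0.5, -0.5]
gripper_width: 0.001
t 18.12 rack [ 0.0097 -0.2152] z 0.0689 yaw-rel 0.42 width 0.0mm F(rack) [-0.4 -0.4 -0.5]
```

View pics/w9.png

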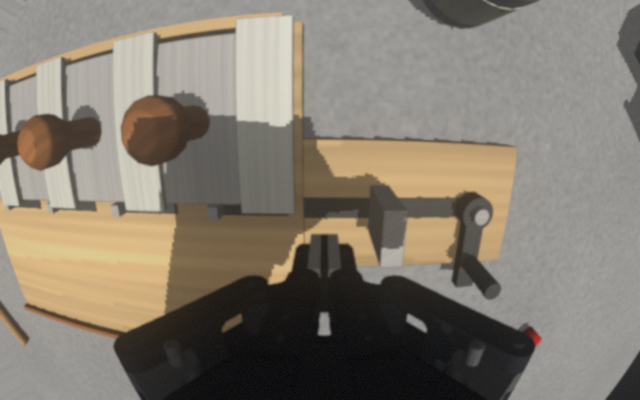

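View pics/s9.png

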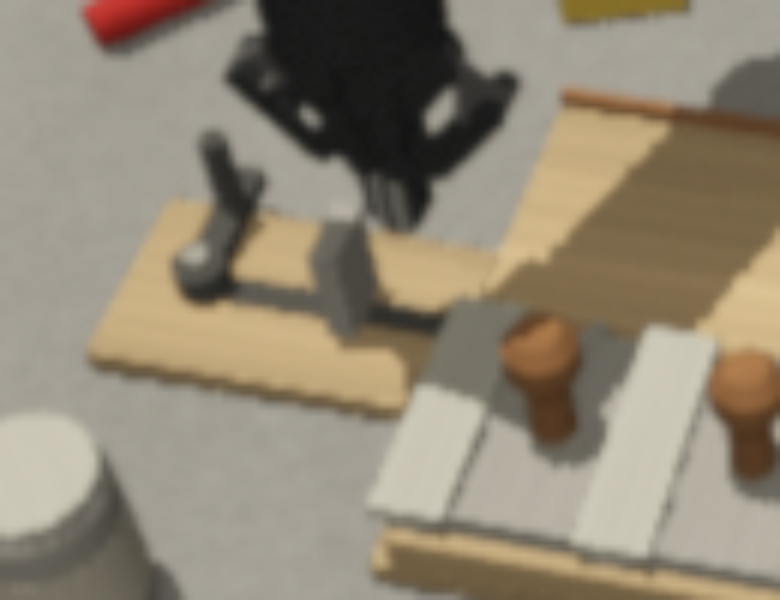

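The catch now points along −x, about 88°. Descending left of the tab.

```bash
python3 -m crank '[[[-0.004,0,0.024],[0,0,0],0],[[0,0,0.024],[0,0,0],0],[[0,0,0],[0,0,0],0]]'; python3 st.py;  python3 -m crank '[[[0,0.01,0],[0,0,0],0],[[0,0.012,0],[0,0,0],0],[[0,0.012,0],[0,0,0],0],[[0,0.012,0],[0,0,0],0],[[0,0,0],[0,0,0],0]]'; python3 st.py
```

```text
t: 18.6
eef_pos: [0.554, -0.1902, 0.0187]
tool_rot: [-0.0, 0.999, 0.034, -0.002]
contact_force: [-0.5, -0.3, 1.1]
gripper_width: 0.001
t 18.60 rack [ 0.0004 -0.2218] z 0.0187 yaw-rel -0.16 width 0.1mm F(rack) [-0.6 -0.3  1.1]
t: 19.23
eef_pos: [0.5593, -0.2368, 0.0205]
tool_rot: [0.001, 0.999, 0.034, 0.0]
contact_force: [0.1, 0.8, -0.5]
gripper_width: 0.002
t 19.23 rack [ 0.0024 -0.2687] z 0.0205 yaw-rel -0.17 width 0.1mm F(rack) [ 0.2  0.8 -0.5]
```

```bash
python3 -m crank '[[[0,0.006,0],[0,0,0],0],[[0,0.004,0],[0,0,0],0],[[0,0,0],[0,0,0],0]]'; python3 st.py; python3 -m crank '[[[0,0.004,0],[0,0,0],0],[[0,0.002,0],[0,0,0],0],[[0,0,0],[0,0,0],0]]'; python3 st.py;  python3 - <<'E'
from rk import *
im,R=cloud("wrist");cv2.imwrite("pics/w10.png",im[:,:,::-1])
im,R=cloud("scene");cv2.imwrite("pics/s10.png",cv2.resize(im[150:270,170:410,::-1],None,fx=3.3,fy=3.3))
E
```

```text
t: 19.6
eef_pos: [0.56, -0.2449, 0.0202]
tool_rot: [0.0, 0.999, 0.035, -0.0]
contact_force: [-0.4, -0.2, 0.2]
gripper_width: 0.002
t 19.60 rack [ 0.0026 -0.2769] z 0.0202 yaw-rel -0.04 width 0.1mm F(rack) [-0.4 -0.2  0.2]
t: 19.98
eef_pos: [0.5601, -0.2468, 0.0201]
tool_rot: [-0.002, 0.999, 0.036, -0.001]
contact_force: [-3.3, 8.6, 3.5]
gripper_width: 0.003
t 19.98 rack [ 0.0026 -0.2788] z 0.0201 yaw-rel 0.12 width 0.3mm F(rack) [-2.7  8.8  3.5]
```

View pics/w10.png

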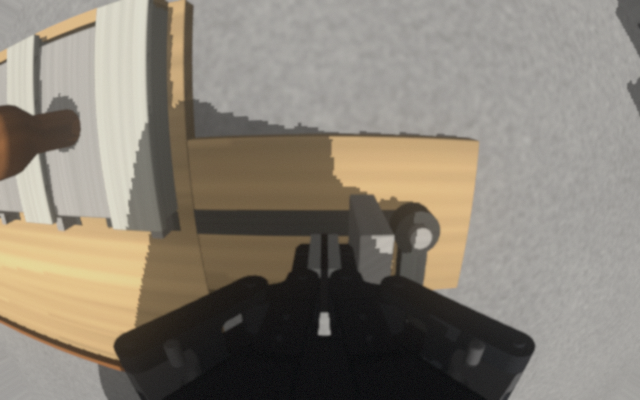

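View pics/s10.png

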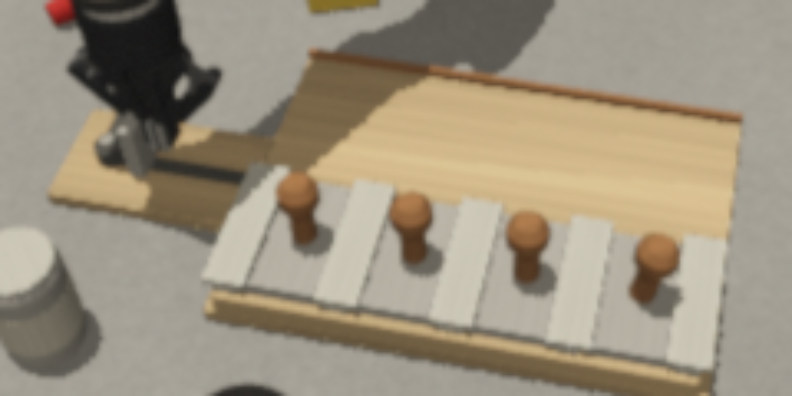

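Travel of about 47 mm ended at the stop with force rising to 8.8 N. The small stops now sit in front of the rails (wrist view near (165,228)). Moving to the leaning leftmost knob.

```bash
python3 -m crank '[[[0,-0.01,0],[0,0,0],0],[[0,0,-0.043],[0,0,0],0],[[0,0,-0.046],[0,0,0],0.02],[[0.01,-0.052,0],[0,0,0],0.06],[[0.01,-0.052,0],[0,0,0],0.06],[[0.01,-0.052,0],[0,0,0],0.06],[[0.01,-0.052,0],[0,0,0],0.06],[[0.01,-0.052,0],[0,0,0],0.06],[[0.01,-0.052,0],[0,0,0],0.06],[[0.01,-0.052,0],[0,0,0],0.06]]'; python3 -m crank '[[[0,-0.05,0],[0,0,0],0.06],[[0,0,0],[0,0,0],0.06]]'; python3 st.py;  python3 - <<'E'
from rk import *
im,R=cloud("wrist");cv2.imwrite("pics/w11.png",im[:,:,::-1])
im,R=cloud("scene");h=cv2.cvtColor(im,cv2.COLOR_RGB2HSV);m=(h[...,0]<14)&(h[...,1]>120)&(h[...,2]>50)
P=R[m&(R[...,2]>.09)&(R[...,2]<.115)]
for y in(.14,.045,-.045,-.135):
    q=P[(abs(P[:,1]-y)<.03)&(abs(P[:,0]-.07)<.04)];print(len(q),np.round(np.median(q,0),4))
E
```

```text
t: 21.32
eef_pos: [0.6046, 0.1287, 0.1095]
tool_rot: [0.0, 0.999, 0.035, 0.0]
contact_force: [0.4, 0.2, 0.5]
gripper_width: 0.706
t: 21.58
eef_pos: [0.5997, 0.1837, 0.1095]
tool_rot: [-0.002, 0.999, 0.039, 0.0]
contact_force: [-1.0, 0.1, -0.7]
gripper_width: 0.705
t 21.57 rack [0.0722 0.1479] z 0.1095 yaw-rel 0.43 width 60.2mm F(rack) [-1.   0.2 -0.7]
34 [0.0821 0.1425 0.1048]
8 [0.0891 0.0433 0.094 ]
5 [ 0.0898 -0.0463  0.0961]
9 [ 0.0869 -0.1253  0.0942]
```

View pics/w11.png

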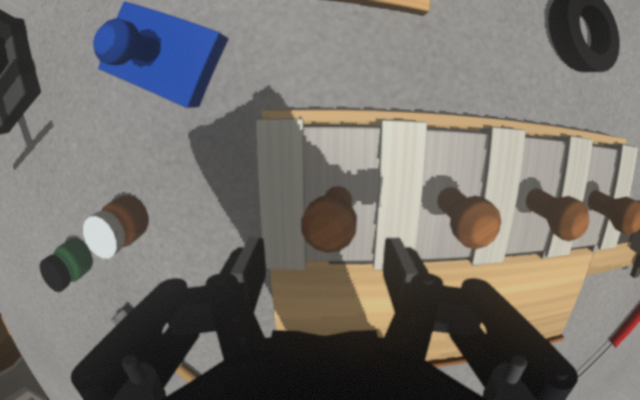

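Head is centred between the fingers, head (328,222) with fingers at (253..392). Descend, grip and draw the first part.

```bash
python3 -m crank '[[[0,0,0.026],[0,0,0],0.06],[[0,0,0.027],[0,0,0],0.06],[[0,0,0],[0,0,0],0.025],[[0,0,0],[0,0,0],0.025],[[0,0,0],[0,0,0],0.025]]' 30; python3 st.py; python3 -m crank '[[[-0.008,0,0],[0,0,0],0.025],[[-0.012,0,0],[0,0,0],0.025],[[0,0,0],[0,0,0],0.025]]'; python3 st.py;  python3 - <<'E'
from rk import *
im,R=cloud("scene");cv2.imwrite("pics/s12.png",cv2.resize(im[150:270,230:410,::-1],None,fx=4,fy=4))
E
```

```text
t: 22.3
eef_pos: [0.6008, 0.1757, 0.0564]
tool_rot: [0.001, 0.999, 0.034, -0.0]
contact_force: [0.4, -2.4, -7.2]
gripper_width: 0.385
t 22.30 rack [0.0728 0.1398] z 0.0564 yaw-rel -0.10 width 32.8mm F(rack) [ 0.2 -2.4 -7.2]
t: 22.68
eef_pos: [0.5803, 0.1743, 0.0566]
tool_rot: [0.001, 0.999, 0.035, -0.0]
contact_force: [0.2, -4.5, -5.0]
gripper_width: 0.381
t 22.68 rack [0.0523 0.1399] z 0.0566 yaw-rel -0.07 width 32.6mm F(rack) [-0.1 -4.5 -5. ]
```

View pics/s12.png

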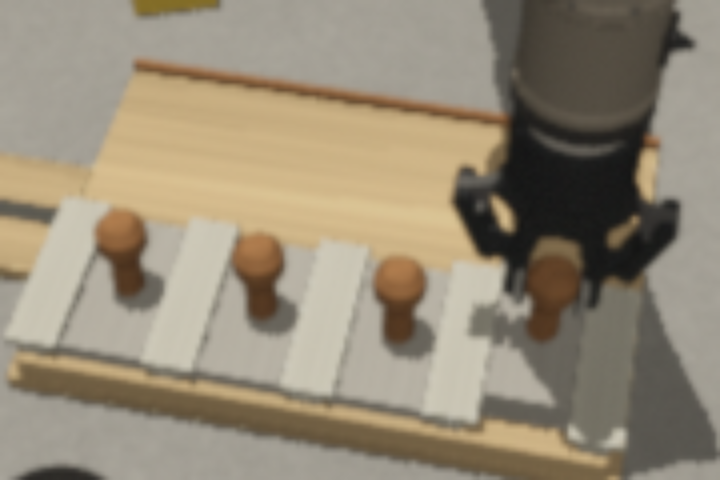

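The weight slides freely, about 20 mm so far. Drawing the rest, easing the side load.

```bash
python3 -m crank '[[[-0.018,0.003,0],[0,0,0],0.025],[[-0.02,0,0],[0,0,0],0.025],[[-0.02,0,0],[0,0,0],0.025],[[-0.02,0,0],[0,0,0],0.025],[[0,0,0],[0,0,0],0.025]]'; python3 st.py; python3 -m crank '[[[-0.018,0,0],[0,0,0],0.025],[[-0.018,0,0],[0,0,0],0.025],[[-0.012,0,0],[0,0,0],0.025],[[0,0,0],[0,0,0],0.025]]';python3 st.py;  python3 - <<'E'
from rk import *
im,R=cloud("scene");cv2.imwrite("pics/s13.png",cv2.resize(im[140:270,220:410,::-1],None,fx=4,fy=4))
E
```

```text
t: 23.35
eef_pos: [0.5014, 0.168, 0.0564]
tool_rot: [0.0, 0.999, 0.036, -0.001]
contact_force: [-0.1, -1.4, -6.1]
gripper_width: 0.383
t 23.35 rack [-0.0269  0.1392] z 0.0564 yaw-rel 0.06 width 32.7mm F(rack) [-0.2 -1.4 -6.1]
t: 23.85
eef_pos: [0.4552, 0.1647, 0.0564]
tool_rot: [-0.0, 0.999, 0.035, 0.0]
contact_force: [0.3, -0.1, -7.4]
gripper_width: 0.378
t 23.85 rack [-0.0732  0.1392] z 0.0564 yaw-rel 0.03 width 32.3mm F(rack) [ 0.3 -0.1 -7.4]
```

View pics/s13.png

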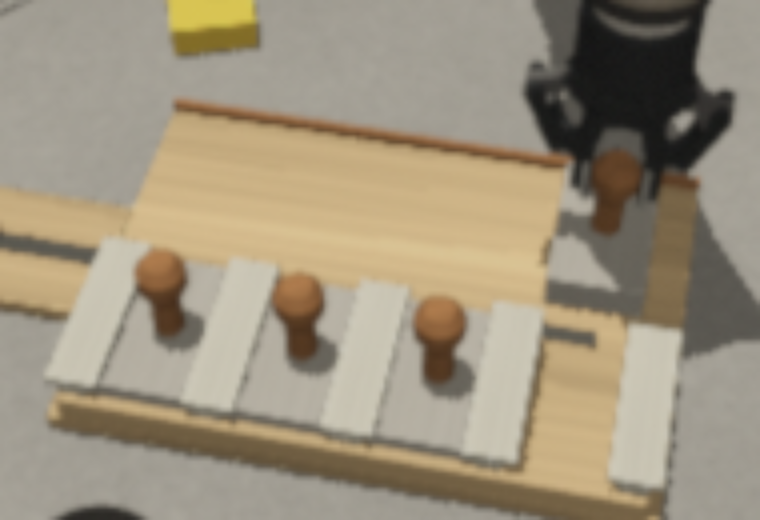

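The weight stands on the apron with the bay behind it empty. Releasing, then nudging the knob over to the left to leave a clear lean.

```bash
python3 -m crank '[[[0,0,0],[0,0,0],0.05],[[0,0,0],[0,0,0],0.05],[[0,-0.008,0],[0,0,0],0.05],[[0,-0.004,0],[0,0,0],0.05],[[0,0,0],[0,0,0],0.05]]'; python3 st.py; python3 -m crank '[[[0,0.005,0],[0,0,0],0.06],[[0,0,-0.03],[0,0,0],0.06],[[0,0,-0.05],[0,0,0],0.06],[[0,0,-0.05],[0,0,0],0.06],[[0,0,0],[0,0,0],0.06]]';python3 st.py;  python3 - <<'E'
from rk import *
im,R=cloud("wrist");cv2.imwrite("pics/w14.png",im[:,:,::-1])
im,R=cloud("scene");cv2.imwrite("pics/s14.png",cv2.resize(im[130:270,180:410,::-1],None,fx=3.4,fy=3.4))
np.savez("r14.npz",im=im,R=R)
E
```

```text
t: 24.52
eef_pos: [0.4545, 0.1768, 0.0564]
tool_rot: [-0.0, 0.999, 0.035, 0.0]
contact_force: [0.2, 0.0, 0.1]
gripper_width: 0.586
t 24.52 rack [-0.073   0.1513] z 0.0564 yaw-rel 0.03 width 50.0mm F(rack) [0.2 0.  0.1]
t: 25.15
eef_pos: [0.4573, 0.1717, 0.1901]
tool_rot: [-0.001, 0.999, 0.034, 0.004]
contact_force: [-0.0, -0.2, -1.6]
gripper_width: 0.699
t 25.15 rack [-0.0706  0.146 ] z 0.1901 yaw-rel -0.08 width 59.7mm F(rack) [-0.  -0.2 -1.6]
```

View pics/w14.png

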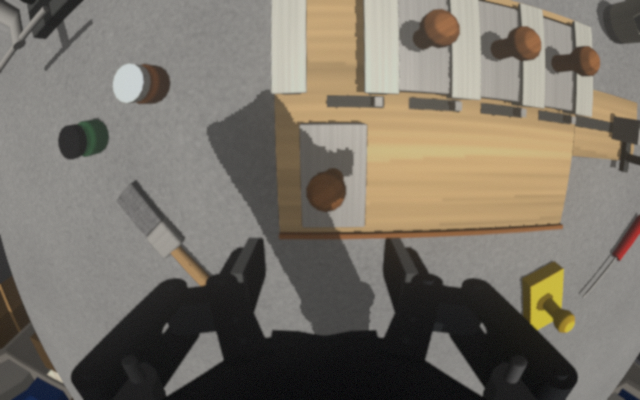

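View pics/s14.png

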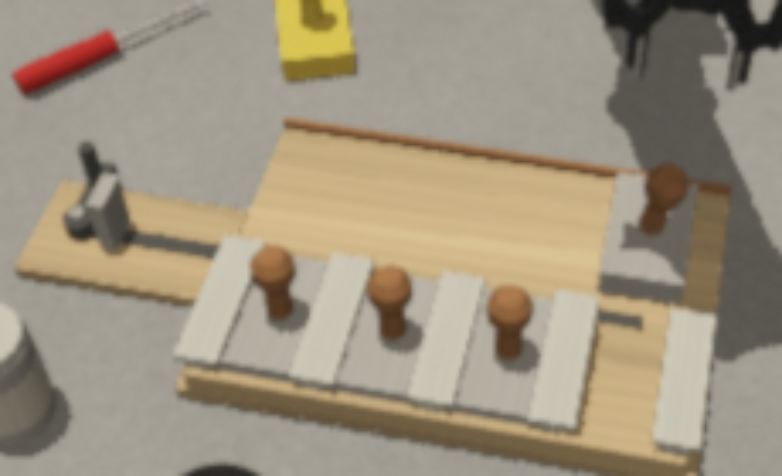

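```bash
python3 - <<'E'
import numpy as np
np.set_printoptions(suppress=True)
d=np.load("r14.npz");im,R=d["im"].astype(int),d["R"]
g=(abs(im[...,0]-im[...,2])<35)
def s(n,m):
    P=R[m];print(n,m.sum(),np.round(np.percentile(P,[4,50,96],axis=0)*1000) if m.sum() else "")
x,y,z=R[...,0],R[...,1],R[...,2]
s("block top",g&(z>.034)&(z<.05)&(x>-.15)&(x<.01)&(y>.07)&(y<.2))
s("tab",g&(z>.06)&(z<.08)&(x<.05)&(x>-.03)&(y<-.27)&(y>-.32))
s("tab any",g&(z>.05)&(z<.08)&(x<.05)&(x>-.06)&(y<-.2)&(y>-.36))
b=(im[...,0]-im[...,2]>30)
s("knob head",b&(z>.085)&(x<0)&(x>-.13)&(y>.08))
s("knob stem",b&(z>.045)&(z<.065)&(x<-.03)&(x>-.13)&(y>.08))
E
```

```text
block top 604 [[-115.  104.   39.]
 [ -53.  132.   43.]
 [ -17.  166.   46.]]
tab 88 [[  -8. -308.   60.]
 [  11. -300.   72.]
 [  26. -296.   75.]]
tab any 158 [[ -36. -337.   52.]
 [   3. -303.   69.]
 [  26. -295.   75.]]
knob head 161 [[-75. 121.  88.]
 [-63. 141. 107.]
 [-48. 156. 575.]]
knob stem 40 [[-111.  101.   45.]
 [ -64.  134.   54.]
 [ -54.  144.   65.]]
```

```bash
python3 -c "
from station import bot
print(bot.hand_in())"
```

```text
the job is handed in; nothing more can be done
None
```

The leftmost weight (rack y +135 mm) had the loose knob. It now stands on the apron and I've handed the job in. The hand-in gives no verdict; the clock read about 25 s of the 72 s allowed.

**Finding the loose knob:** With the rack locked, I gripped each knob and rocked it side to side. Three were stiff, about 2.6 mm each way at 5–9 N. The leftmost was only slightly softer, about 3.2 mm at 5–6 N, so that check was not conclusive. I repeated it on that knob alone, with one open finger. Pushed to the left, it moved about 8–9 mm at under 1 N and stayed leaning. Pushed to the right, the force reached about 4 N.

**Opening the rack:** I swung the catch to nearly 90°, so it points along −x. I then pushed the stop bar right until the force rose to 8.8 N, about 47 mm of travel. The camera showed the stops in front of the rails.

**Drawing the weight:** I drew only that weight straight out by about 146 mm, then tipped its knob to the left.

**Final checks:**
- **Weight:** it lies flat with its top at 43 mm. It is centred at about rack (−73, +135) mm, and its back edge, at about x −18 mm, is clear of the stops.
- **Knob:** it leans left, with the head about 7 mm over from the foot.
- **Rack:** the bar's tab is about 47 mm to the right of where it started, the catch is still aside, and the other three weights are home.
- **Bystanders:** those in the last views look unmoved, judged by eye only.
- **Robot:** the hand was clear of everything at hand-in.

**Disagreement with the description:** the depth images put the fingertips about 24 mm above the reported TCP, not 14 mm below it. I set heights by the images.

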